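# Nest the cellar's sampling pans with fanned handles

## Task

Put the three steel sampling pans on the cellar bench away as one nest: the middle pan flat inside the large one and the small pan flat inside the middle one, leaving the large pan standing where it is. Turn each handle about an eighth of a turn (45 degrees) on from the handle below, both the same way round (either way), so that the handles fan out and none lies over another. Lower the pans into place, do not drop them.

Things in the scene. Friction and masses are not known exactly. Their poses are not given: they have to be found in the camera images.
- large_pan: Largest of three round steel pans: open bowl 130 mm across the rim, 116 mm across the foot, 45 mm high, wall 3.5, floor 4 mm; 450 g. Straight handle: a level bar 14 mm wide, 12 thick, 91 to 150 mm from the bowl's axis, its mid-height 55 mm above the underside. Origin: underside centre; z up, x outwards along the handle. It stands mid-bench, handle roughly to the robot's right.
- middle_pan: Middle of three round steel pans: open bowl 100 mm across the rim, 88 mm across the foot, 50 mm high, wall 3.5, floor 4 mm; about 160 g. Straight handle: a level bar 14 mm wide, 12 thick, 76 to 135 mm from the bowl's axis, its mid-height 60 mm above the underside. Origin: underside centre; z up, x outwards along the handle. Beside the large pan. Nested: underside 4 mm above the large one's.
- small_pan: Smallest of three round steel pans: open bowl 70 mm across the rim, 58 mm across the foot, 55 mm high, wall 3.5, floor 4 mm; about 110 g. Straight handle: a level bar 14 mm wide, 12 thick, 61 to 135 mm from the bowl's axis, its mid-height 65 mm above the underside. Origin: underside centre; z up, x outwards along the handle. At its other side. Nested: underside 4 mm above the middle one's.
- middle_handle (a point): Point on the middle pan's handle bar, centre line, mid-height, 105 mm from the bowl's axis, 60 mm above its underside. Pinch both smaller pans here (105 mm out, from above, across the bar): the fingers then clear the rims below. Both handles start roughly towards the robot. Axes as the middle pan's. Nested pans have 11 mm of play. The mug with a loop handle is not of the set.
There are look-alikes about, which are no part of the job. What is shaped like the small_pan but yellow is not meant. What is shaped like the middle_pan but orange is not meant.

How it is judged:
At the end, for the whole second after the job is handed in: Middle pan in large, small in middle, each within 18 mm of concentric, underside under 12 mm above the one below, tilt under 10 degrees, at rest. Each handle 23 to 67 degrees round from the one below, both the same way round. Large pan on the bench within 50 mm of its start (horizontal distance between middle_pan and large_pan below 0.018 m and z of middle_pan in the frame of large_pan between -0.002 and 0.012 m and horizontal distance between small_pan and middle_pan below 0.018 m and z of small_pan in the frame of middle_pan between -0.002 and 0.012 m and angle between the x axis of middle_pan and the x axis of large_pan, either way round between 0.4 and 1.17 rad and x of middle_handle in the frame of large_pan above 0 m and angle between the x axis of small_pan and the x axis of middle_pan, either way round between 0.4 and 1.17 rad and x of middle_handle in the frame of small_pan above 0 m and ((y of middle_handle in the frame of large_pan above 0 m and y of middle_handle in the frame of small_pan below 0 m) or (y of middle_handle in the frame of large_pan below 0 m and y of middle_handle in the frame of small_pan above 0 m)) and distance of large_pan from where it was at the start of the episode below 0.05 m and height (world z) of large_pan between -0.005 and 0.01 m and angle between each of large_pan, middle_pan, small_pan's own z axis and vertical below 0.17 rad and linear speed of each of large_pan, middle_pan, small_pan below 0.03 m/s); the robot touches nothing.
It fails at once if the middle pan is let go while still more than 30 mm up over the large pan (dropped in) (horizontal distance between middle_pan and large_pan below 0.05 m and z of middle_pan in the frame of large_pan above 0.03 m and contact force between the fingers and middle_pan below 0.05 N and contact force between the fingers and small_pan below 0.05 N).
It fails at once if the small pan is let go while still more than 30 mm up over the middle pan (dropped in) (horizontal distance between small_pan and middle_pan below 0.05 m and z of small_pan in the frame of middle_pan above 0.03 m and contact force between the fingers and small_pan below 0.05 N and contact force between the fingers and middle_pan below 0.05 N).
It also fails if it takes over 64 s, if anything falls off the work surface, if the arm or the gripper's body presses on something with over 40 N, if the wrist force passes 120 N, or if a joint passes its speed limit or range.

## Robot

A 7-joint arm with a two-finger parallel gripper is mounted at the origin on the work surface. World frame = base frame: x ahead of the robot, y to its left, z up, the work surface at z = 0. Lengths are in m, angles in rad, forces in N, time in s.
With the tool pointing down it reaches from about 0.425 to 0.925 m from the base axis. Payload 6.8 kg.
Tool frame: the origin (TCP) lies on the centre line of the jaws, within the pads' length; the fingertips stand 25 mm ahead of it and the grasp point (between the pads) lies 6 mm ahead of it; z points along the fingers, y is the line along which they close (so a half turn about z gives the same grasp; the last joint's range is limited). The gripper opens to 85 mm and grips with 20 to 120 N. Pads are 22 mm wide; open, the fingers measure 114 mm over their backs; the gripper's body (76 mm by 85 mm) begins 54 mm behind the grasp point. The pads swing forward as they close: fully open they stand 13 mm farther back than shut.
Start: joints at [1.161, 0.477, 0.022, 1.555, -0.011, 1.109, -0.083], TCP at [0.201, -0.645, 0.223] pointing down, gripper open.
Joint ranges: [-2.96, 2.96], [-0.34, 2.1], [-1.41, 1.46], [0.24, 2.44], [-1.37, 4.51], [0.17, 1.92], [-2.96, 2.96]. Speed limits (rad/s): [2.39, 2.39, 3.14, 3.14, 3.14, 3.14, 3.14].

## Interface

Orientations are given as a rotation vector (axis times angle).
In Python, from bench import status, imaging, workorder gives the robot as it stands.
- The arm moves only by the tool send_rows, never from a script. Its argument "steps" is a list of rows, each an object of numbers: "dx", "dy", "dz": the shift along the tool's x, y, z in cm; "yaw": the turn about the tool's z in degrees; "gripper": the opening, from 0 (shut) to 1 (fully open). A call has 1 to 5 rows; each row is the pose to reach, as a shift and turn from the pose commanded when the call began, along the tool's axes at that moment; what a row does not reach only later rows make up. A row lasts 1/8 s, in which the tool goes at most 62.5 mm and 10.7 degrees, less where a joint would pass 70% of its speed; a pose out of reach is approached as far as the arm can. A call with a gripper value outside its range is refused whole. The fingers move at their own pace and stop on an object; "force" is the grip in N (left out, the last holds). Time passes only in rows, so rows that repeat a pose let the fingers close. It gives the time, the measured TCP pose, the force, the opening and the grip force at its end, in the units of the state.
- status.get_obs(): the state, without advancing time (a new reading comes with each control period).
- imaging.grab_frame(name): name is "scene" or "top" or "wrist"; returns a dict with "color" (400x640x3 uint8, red, green, blue), "depth" (400x640 float32, m along the optical axis (not along the pixel's ray), 0 where there is no reading), "K" (3x3 intrinsics, pixels), "k1" (the pictures are not rectified: a ray, as slopes to the right and down, at radius r is drawn at 1 + k1 r^2 times it, then the intrinsics apply), "R" (3x3) and "t" (3): a world point X has camera coordinates R X + t. Camera axes: x right, y down, z forward; pixel columns grow to the right and rows downward; lengths in m; the calibration is good to about 2 mm. A picture is of the moment at which its call begins.
- workorder.hand_in(): hands the job in; it is judged then, once.
The state is a dict: "clock": time; "joints": joint angles; "qvel": joint speeds; "tau": joint torques, N m; "tcp_pos": TCP position; "orientation": TCP orientation; "contact_force": force on the tool from outside, world axes, zero at the start; "moment": the same for the moment, N m; "grip_width": finger opening in m; "gripper_force": force on a finger pad.
Only numpy, scipy, OpenCV 4.12 (cv2) and the standard library are available. Lean on these libraries where they do the work, as an engineer would, in place of code of your own. Each camera call takes 0.05 s, during which the arm holds its last target. There are 200 camera calls.

## Working session

There is one attempt and no reset: what is moved stays moved. The work goes in short steps, Python scripts to look and compute and a tool call to move; the robot and the scene stay as the last step left them, time stands still between calls to the robot, and variables do not carry over. Pictures are saved under pics/ and viewed, at most 10 in all, crops included, and the job is handed in when it is done.

Besides the shell and the picture viewer there is one more tool, called after "Call:" in YAML: its name, and indented under it one key for each argument. send_rows: Moves the arm, as the interface text tells. Its arguments: {"type":"object","properties":{"steps":{"type":"array"},"force":{"type":"number"}},"required":["steps"]}

```bash
mkdir -p pics
cat > h.py <<'E'
import numpy as np, cv2
from bench import status, imaging, workorder
def save(f,n): cv2.imwrite('pics/'+n,cv2.cvtColor(f['color'],cv2.COLOR_RGB2BGR))
def cloud(f):
    K=f['K'];k=f['k1'];h,w=f['depth'].shape
    u,v=np.meshgrid(np.arange(w),np.arange(h))
    p=cv2.undistortPoints(np.stack([u.ravel(),v.ravel()],1).astype(float)[:,None],K,np.array([k,0,0,0,0.]))[:,0].reshape(h,w,2)
    d=f['depth'][...,None]
    c=np.concatenate([p*d,d],2)
    return (c-f['t'])@f['R']   # world; nan-depth -> cam centre
E
python3 - <<'E'
from h import *
for n in('top','scene'):
    f=imaging.grab_frame(n);save(f,n+'0.png');np.savez(n+'0.npz',**f);print(f['K'],f['k1'],f['R'],f['t'])
print(status.get_obs())
E
```

```text
[[367.19383947   0.         321.8917373 ]
 [  0.         367.19383947 198.6934888 ]
 [  0.           0.           1.        ]] -0.04231725090845044 [[ 0.01881728 -0.99979235  0.00782136]
 [-0.99947874 -0.01901548 -0.02608965]
 [ 0.02623296 -0.00732635 -0.99962901]] [-0.0840536   0.41417916  1.0519912 ]
[[441.0936948    0.         319.83415153]
 [  0.         441.0936948  200.77159673]
 [  0.           0.           1.        ]] -0.10452700819172574 [[ 0.71620979  0.69779054  0.011485  ]
 [ 0.5563683  -0.56096501 -0.61300292]
 [-0.42130495  0.44542858 -0.78999716]] [-0.27273726 -0.21186535  1.8173774 ]
{'clock': 0.1, 'joints': array([ 1.16091725,  0.47774104,  0.02235359,  1.55631973, -0.01153512,
        1.10929167, -0.08309118]), 'qvel': array([-9.02945256e-04, -3.16070098e-03,  9.86880668e-04, -3.62735574e-03,
       -1.85519199e-03, -4.59514310e-04, -6.19207792e-05]), 'tau': array([ 4.60111347e-03, -5.97765970e+01,  1.61358599e+00, -2.81954455e+01,
        1.28167245e-02,  5.05425705e-03,  8.95943288e-06]), 'tcp_pos': array([ 0.200459  , -0.64399188,  0.22212119]), 'orientation': array([-3.10431739e+00, -4.72002597e-01,  5.28206621e-04]), 'contact_force': array([-0.79413475,  0.4919531 ,  0.16700994]), 'moment': array([-0.03573307,  0.01765088,  0.01416561]), 'gripper_force': 0.0, 'grip_width': 0.08521803293899798}
```

View pics/top0.png

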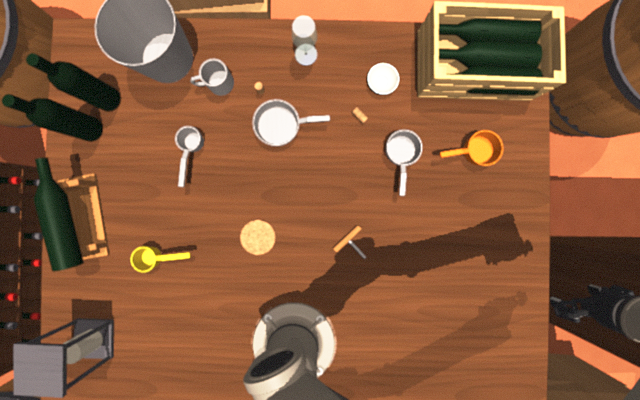

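View pics/scene0.png

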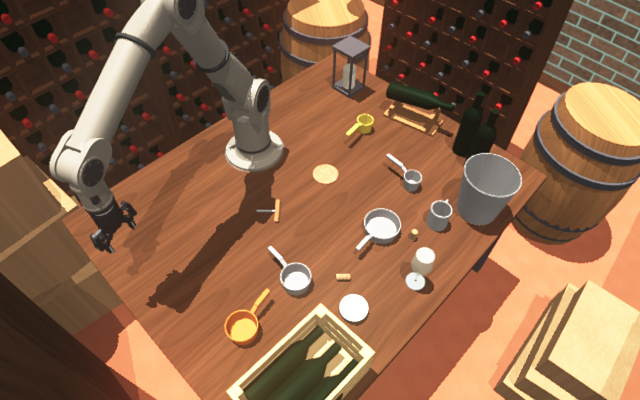

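Candidates in top view: large pan (276,123); middle pan (404,148), handle end (403,195), versus the orange look-alike (485,148); small pan (188,140), handle end (182,185), versus the yellow look-alike (144,259) and the loop-handled mug (213,77). I choose the three steel pans with straight handles.

```bash
cat >> h.py <<'E'
from scipy.optimize import least_squares
S={'large':(.065,.045,.055,91,150),'middle':(.05,.05,.06,76,135),'small':(.035,.055,.065,61,135)}
def rays(f,uv,z):
    p=cv2.undistortPoints(np.array(uv,float).reshape(-1,1,2),f['K'],np.array([f['k1'],0,0,0,0.]))[:,0]
    d=np.c_[p,np.ones(len(p))]@f['R'];o=-f['R'].T@f['t']
    return o+d*((z-o[2])/d[:,2])[:,None]
def pan(f,name,c0,win=.2):
    R,h,hz,a,b=S[name];P=cloud(f);ok=f['depth']>0
    near=ok&(np.hypot(P[...,0]-c0[0],P[...,1]-c0[1])<win)
    r=P[near&(abs(P[...,2]-h)<.006)][:,:2]
    r=r[np.abs(np.hypot(*(r-c0).T)-R)<.02]
    s=least_squares(lambda q:np.hypot(*(r-q).T)-(R-.002),c0,loss='soft_l1',f_scale=.002).x
    d=np.hypot(P[...,0]-s[0],P[...,1]-s[1])
    H=P[near&(P[...,2]>hz-.004)&(P[...,2]<hz+.015)&(d>a/1e3+.003)&(d<b/1e3+.01)]
    vx,vy,x,y=cv2.fitLine(H[:,:2].astype(np.float32),cv2.DIST_HUBER,0,.01,.01).ravel()
    m=H[:,:2].mean(0)-s; ang=np.arctan2(vy,vx)
    if vx*m[0]+vy*m[1]<0: ang+=np.pi
    off=np.cross([np.cos(ang),np.sin(ang)],m)
    print(name,'c',s.round(4),'n',len(r),len(H),'line ang',np.degrees(ang).round(1),'bearing',np.degrees(np.arctan2(m[1],m[0])).round(1),'mid r',np.hypot(*m).round(4),'hz',np.median(H[:,2]).round(4))
    return s,np.arctan2(m[1],m[0])
E
python3 - <<'E'
from h import *
f=dict(np.load('top0.npz'));g=dict(np.load('scene0.npz'))
uv={'large':(276,123),'middle':(404,148),'small':(188,140)}
uh={'large':(329,118),'middle':(403,195),'small':(182,185)}
for n in uv:
    c=rays(f,[uv[n]],S[n][1])[0,:2];e=rays(f,[uh[n]],S[n][2])[0,:2];print(n,c,e,np.degrees(np.arctan2(*(e-c)[::-1])),np.hypot(*(e-c)))
    for F in(f,g):
        try: pan(F,n,c)
        except Exception as x: print(x)
c=f['color'][90:210,150:450][:,:,::-1];cv2.imwrite('pics/crop0.png',cv2.resize(c,(750,300)))
E
```

```text
large [0.62365644 0.05621098] [ 0.63820186 -0.0913114 ] -84.3689501434773 0.14823771432443095
large c [0.6255 0.0564] n 240 109 line ang -82.0 bearing -85.0 mid r 0.1202 hz 0.0612
large c [0.6274 0.0579] n 160 70 line ang -86.8 bearing -85.2 mid r 0.1244 hz 0.0604
middle [ 0.55998541 -0.30169818] [ 0.42864082 -0.29813163] 178.44456578455004 0.1313930035854644
middle c [ 0.5626 -0.3009] n 191 210 line ang 126.1 bearing -145.3 mid r 0.0825 hz 0.0658
middle c [ 0.562  -0.3023] n 143 147 line ang -53.7 bearing -132.0 mid r 0.0828 hz 0.0651
small [0.5698884  0.29788383] [0.4442729  0.30688922] 175.89947813121518 0.12593787859323163
small c [0.5728 0.2994] n 129 153 line ang 176.6 bearing 175.7 mid r 0.0979 hz 0.0705
small c [0.5759 0.3012] n 84 71 line ang 174.9 bearing 176.8 mid r 0.0991 hz 0.0706
```

View pics/crop0.png

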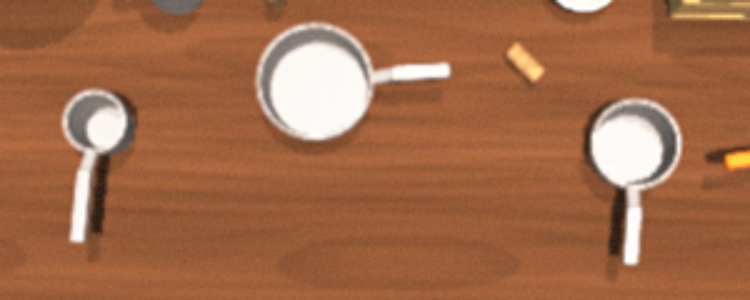

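The crop shows the three steel pans: small (97,122) handle down, large (315,82) handle right, middle (635,143) handle down; the orange one is only at the right edge. The middle bearing was polluted by the orange handle, so I'm re-measuring it and planning the reach.

```bash
cat >> h.py <<'E'
from scipy.spatial.transform import Rotation as Ro
def plan(p,xb,pos=None,rv=None):
    """tool-axis shift (cm) and yaw (deg) to TCP p with tool x bearing xb deg (mod 180)"""
    o=status.get_obs();pos=o['tcp_pos'] if pos is None else np.array(pos);rv=o['orientation'] if rv is None else rv
    R=Ro.from_rotvec(rv).as_matrix();b=np.degrees(np.arctan2(R[1,0],R[0,0]))
    y=(b-xb+90)%180-90
    print('t',round(o['clock'],2),'tcp',o['tcp_pos'].round(4),'xb',b.round(1),'tilt',np.degrees(np.arccos(-R[2,2])).round(1),'| d cm',((np.array(p)-pos)@R*100).round(2),'yaw',y.round(1),'| w',round(o['grip_width'],4),'f',round(o['gripper_force'],1))
E
python3 - <<'E'
from h import *
for n in('top0','scene0'):
    f=dict(np.load(n+'.npz'))
    s,b=pan(f,'middle',np.array([.562,-.301]),.145)
    q=s+.105*np.array([np.cos(b),np.sin(b)]);print(q)
plan([.457,-.299,.13],-2)
E
```

```text
middle c [ 0.5626 -0.3009] n 191 210 line ang 126.1 bearing -145.3 mid r 0.0825 hz 0.0658
[ 0.47634963 -0.36074816]
middle c [ 0.562  -0.3023] n 143 145 line ang -53.1 bearing -132.8 mid r 0.0823 hz 0.0652
[ 0.49071647 -0.37932114]
t 0.1 tcp [ 0.2005 -0.644   0.2221] xb 17.3 tilt 0.1 | d cm [ 34.75 -25.3    9.25] yaw 19.3 | w 0.0852 f 0.0
```

Call:
send_rows:
  steps:
    - {"dx": 4, "dy": -3, "dz": 0, "yaw": 4}
    - {"dx": 8.5, "dy": -6, "dz": 0, "yaw": 8}
    - {"dx": 13, "dy": -9.5, "dz": 0, "yaw": 12}
    - {"dx": 17.5, "dy": -12.5, "dz": 1, "yaw": 16}
    - {"dx": 22, "dy": -16, "dz": 2, "yaw": 19}

```text
validation failed for argument at $.st...
```

Run:
```python
from h import *
plan([.457,-.299,.14],-2)
```

```text
t 0.1 tcp [ 0.2005 -0.644   0.2221] xb 17.3 tilt 0.1 | d cm [ 34.75 -25.3    8.25] yaw 19.3 | w 0.0852 f 0.0
```

The move was refused by validation and nothing moved; I'll try again with every field present, as floats.

Call:
send_rows:
  steps:
    - {"dx": 4.0, "dy": -3.0, "dz": 0.0, "yaw": 4.0, "gripper": 1.0}
    - {"dx": 8.5, "dy": -6.0, "dz": 0.0, "yaw": 8.0, "gripper": 1.0}
    - {"dx": 13.0, "dy": -9.5, "dz": 0.0, "yaw": 12.0, "gripper": 1.0}
    - {"dx": 17.5, "dy": -12.5, "dz": 1.0, "yaw": 16.0, "gripper": 1.0}
    - {"dx": 22.0, "dy": -16.0, "dz": 2.0, "yaw": 19.0, "gripper": 1.0}

```text
clock: 0.72
tcp_pos: [0.3641, -0.4249, 0.2027]
orientation: [3.141, -0.05, 0.0]
contact_force: [1.4, 0.7, -0.3]
grip_width: 0.0856
gripper_force: 0.0
```

Run:
```python
from h import *
plan([.457,-.299,.15],-2)
```

```text
t 0.72 tcp [ 0.3641 -0.4249  0.2027] xb -1.8 tilt 0.0 | d cm [  8.89 -12.88   5.27] yaw 0.2 | w 0.0856 f 0.0
```

Call:
send_rows:
  steps:
    - {"dx": 3.0, "dy": -4.0, "dz": 1.5, "yaw": 0.0, "gripper": 1.0}
    - {"dx": 6.0, "dy": -8.5, "dz": 3.0, "yaw": 0.0, "gripper": 1.0}
    - {"dx": 9.0, "dy": -13.0, "dz": 5.0, "yaw": 0.0, "gripper": 1.0}
    - {"dx": 9.0, "dy": -13.0, "dz": 5.0, "yaw": 0.0, "gripper": 1.0}

```text
clock: 1.23
tcp_pos: [0.4589, -0.2936, 0.1513]
orientation: [-3.138, 0.033, 0.003]
contact_force: [0.2, -0.4, -0.5]
grip_width: 0.0854
gripper_force: 0.0
```

Run:
```python
from h import *
f=imaging.grab_frame('wrist');save(f,'w1.png');np.savez('w1.npz',**f)
plan([.457,-.299,.066],-2)
try: pan(f,'middle',np.array([.562,-.301]),.145)
except Exception as e: print(e)
```

```text
t 1.27 tcp [ 0.4576 -0.2966  0.152 ] xb -1.4 tilt 0.1 | d cm [-0.04  0.25  8.6 ] yaw 0.6 | w 0.0857 f 0.0
middle c [ 0.561  -0.3008] n 2393 2134 line ang -54.6 bearing -129.1 mid r 0.0846 hz 0.0647
```

View pics/w1.png

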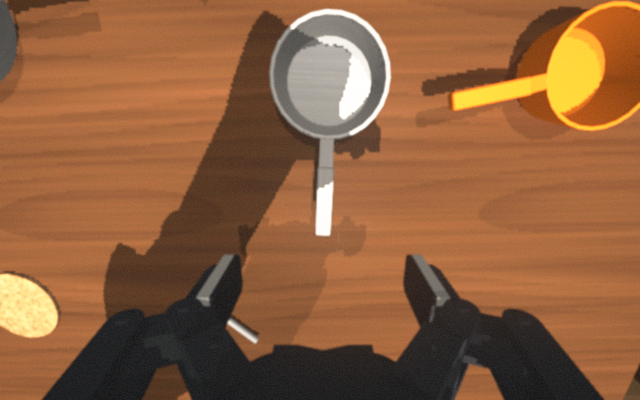

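The wrist picture shows the steel middle pan (330,73), with its bar from (326,168) to (322,235), centred between the fingers at columns 238 and 408. The orange pan is clear on the right.

Run:
```python
from h import *
f=dict(np.load('w1.npz'))
print(rays(f,[(326,168),(323,233)],.066)); c=np.array([.561,-.3008])
e=rays(f,[(323,233)],.066)[0,:2];b=np.arctan2(*(e-c)[::-1]);q=c+.105*np.array([np.cos(b),np.sin(b)]);print(q,np.degrees(b),np.hypot(*(e-c)))
plan([*q,.066],np.degrees(b))
```

```text
[[ 0.48994059 -0.29656072  0.066     ]
 [ 0.43009062 -0.29276492  0.066     ]]
[ 0.45619723 -0.29436732] 176.48765113995802 0.13115574220105938
t 1.27 tcp [ 0.4576 -0.2966  0.152 ] xb -1.4 tilt 0.1 | d cm [-0.13 -0.21  8.6 ] yaw 2.1 | w 0.0857 f 0.0
```

Call:
send_rows:
  steps:
    - {"dx": -0.1, "dy": -0.2, "dz": 4.0, "yaw": 2.0, "gripper": 1.0}
    - {"dx": -0.1, "dy": -0.2, "dz": 7.0, "yaw": 2.0, "gripper": 1.0}
    - {"dx": -0.1, "dy": -0.2, "dz": 8.6, "yaw": 2.0, "gripper": 1.0}
    - {"dx": -0.1, "dy": -0.2, "dz": 8.6, "yaw": 2.0, "gripper": 0.5}
    - {"dx": -0.1, "dy": -0.2, "dz": 8.6, "yaw": 2.0, "gripper": 0.3}
  force: 100

```text
clock: 1.9
tcp_pos: [0.4566, -0.2979, 0.0681]
orientation: [3.139, -0.103, 0.002]
contact_force: [0.5, -0.4, 0.0]
grip_width: 0.0515
gripper_force: 0.0
```

Call:
send_rows:
  steps:
    - {"dx": 0.0, "dy": 0.0, "dz": 0.0, "yaw": 0.0, "gripper": 0.2}
    - {"dx": 0.0, "dy": 0.0, "dz": 0.0, "yaw": 0.0, "gripper": 0.1}
    - {"dx": 0.0, "dy": 0.0, "dz": 0.0, "yaw": 0.0, "gripper": 0.0}
    - {"dx": 0.0, "dy": 0.0, "dz": 0.0, "yaw": 0.0, "gripper": 0.0}
    - {"dx": 0.0, "dy": 0.0, "dz": 0.0, "yaw": 0.0, "gripper": 0.0}

```text
clock: 2.52
tcp_pos: [0.4561, -0.297, 0.067]
orientation: [3.14, -0.102, 0.0]
contact_force: [-0.9, 0.6, 0.3]
grip_width: -0.0001
gripper_force: 0.0
```

Run:
```python
from h import *
plan([.457,-.296,.20],-3.5)
```

```text
t 2.52 tcp [ 0.4561 -0.297   0.067 ] xb -3.7 tilt 0.0 | d cm [  0.09  -0.11 -13.3 ] yaw -0.2 | w -0.0001 f 0.0
```

It closed on nothing, so I'll look.

Run:
```python
from h import *
f=imaging.grab_frame('wrist');save(f,'w2.png');np.savez('w2.npz',**f)
g=imaging.grab_frame('top');np.savez('t2.npz',**g)
a=cv2.resize(f['color'],(480,300));b=cv2.resize(g['color'][100:250,330:530],(400,300))
cv2.imwrite('pics/w2.png',np.hstack([a,b[:,:320]])[:,:,::-1])
```

```text
(no output)
```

View pics/w2.png

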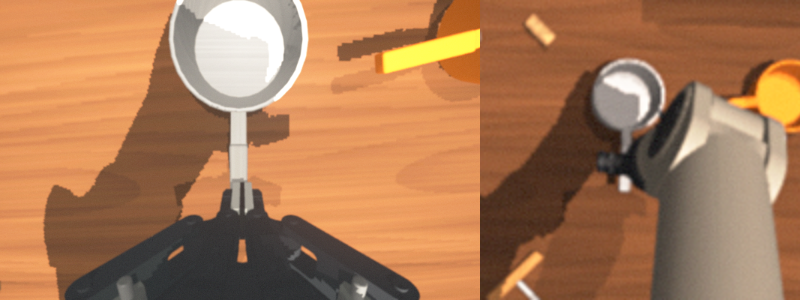

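Run:
```python
from h import *
f=dict(np.load('w2.npz'));P=cloud(f)
for v in range(190,300,8): print(v,[P[v,u].round(3).tolist() for u in (310,320,330)])
cv2.imwrite('pics/w2b.png',cv2.resize(f['color'][140:340,220:420][:,:,::-1],(600,600),interpolation=cv2.INTER_CUBIC))
```

```text
190 [[0.491, -0.292, 0.06], [0.491, -0.298, 0.06], [0.473, -0.304, -0.001]]
198 [[0.488, -0.292, 0.066], [0.487, -0.297, 0.064], [0.466, -0.303, -0.001]]
206 [[0.483, -0.291, 0.065], [0.483, -0.297, 0.065], [0.459, -0.303, -0.001]]
214 [[0.478, -0.291, 0.064], [0.478, -0.297, 0.065], [0.452, -0.303, -0.002]]
222 [[0.473, -0.291, 0.063], [0.473, -0.296, 0.065], [0.445, -0.302, -0.001]]
230 [[0.468, -0.29, 0.065], [0.467, -0.296, 0.064], [0.437, -0.302, -0.002]]
238 [[0.463, -0.29, 0.065], [0.463, -0.296, 0.065], [0.431, -0.301, -0.001]]
246 [[0.467, -0.291, 0.083], [0.466, -0.296, 0.082], [0.467, -0.301, 0.084]]
254 [[0.467, -0.291, 0.091], [0.467, -0.296, 0.091], [0.466, -0.301, 0.09]]
262 [[0.467, -0.292, 0.099], [0.536, -0.302, 0.217], [0.466, -0.301, 0.098]]
270 [[0.467, -0.292, 0.105], [0.467, -0.296, 0.106], [0.466, -0.301, 0.106]]
278 [[0.467, -0.292, 0.113], [0.466, -0.296, 0.111], [0.466, -0.301, 0.112]]
286 [[0.468, -0.292, 0.119], [0.463, -0.296, 0.112], [0.467, -0.3, 0.118]]
294 [[0.467, -0.293, 0.123], [0.459, -0.296, 0.112], [0.467, -0.3, 0.125]]
```

View pics/w2b.png

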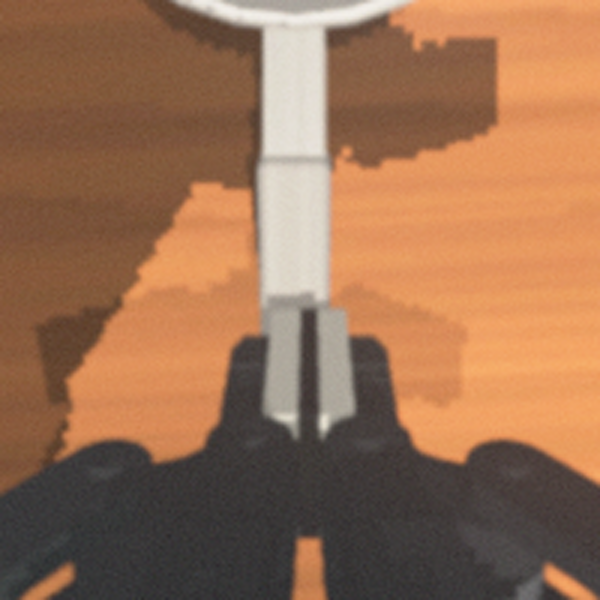

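The crop shows the shut fingertips (305,300) lying above the bar. Wrist depth puts the tips at z≈0.076, not 0.042, so the reported TCP height reads about 34 mm low. I'll open, go 3.4 cm lower by camera evidence, and close again.

Call:
send_rows:
  steps:
    - {"dx": 0.0, "dy": -0.1, "dz": 0.0, "yaw": 0.0, "gripper": 1.0}
    - {"dx": 0.0, "dy": -0.1, "dz": 0.0, "yaw": 0.0, "gripper": 1.0}
    - {"dx": 0.0, "dy": -0.1, "dz": 0.0, "yaw": 0.0, "gripper": 1.0}
    - {"dx": 0.0, "dy": -0.1, "dz": 0.0, "yaw": 0.0, "gripper": 1.0}
    - {"dx": 0.0, "dy": -0.1, "dz": 1.0, "yaw": 0.0, "gripper": 1.0}

```text
clock: 3.25
tcp_pos: [0.4567, -0.2964, 0.0573]
orientation: [3.139, -0.102, 0.002]
contact_force: [-0.7, -0.6, -0.9]
grip_width: 0.0852
gripper_force: 0.0
```

Call:
send_rows:
  steps:
    - {"dx": 0.0, "dy": 0.0, "dz": 1.2, "yaw": 0.0, "gripper": 1.0}
    - {"dx": 0.0, "dy": 0.0, "dz": 2.4, "yaw": 0.0, "gripper": 1.0}
    - {"dx": 0.0, "dy": 0.0, "dz": 2.4, "yaw": 0.0, "gripper": 0.6}
    - {"dx": 0.0, "dy": 0.0, "dz": 2.4, "yaw": 0.0, "gripper": 0.3}
    - {"dx": 0.0, "dy": 0.0, "dz": 2.4, "yaw": 0.0, "gripper": 0.2}

```text
clock: 3.88
tcp_pos: [0.4564, -0.2963, 0.0334]
orientation: [3.14, -0.102, 0.001]
contact_force: [0.1, 0.9, 0.1]
grip_width: 0.0321
gripper_force: 0.0
```

Call:
send_rows:
  steps:
    - {"dx": 0.0, "dy": 0.0, "dz": 0.0, "yaw": 0.0, "gripper": 0.1}
    - {"dx": 0.0, "dy": 0.0, "dz": 0.0, "yaw": 0.0, "gripper": 0.0}
    - {"dx": 0.0, "dy": 0.0, "dz": 0.0, "yaw": 0.0, "gripper": 0.0}
    - {"dx": 0.0, "dy": 0.0, "dz": 0.0, "yaw": 0.0, "gripper": 0.0}

```text
clock: 4.38
tcp_pos: [0.4562, -0.2961, 0.0332]
orientation: [3.14, -0.102, 0.0]
contact_force: [-0.9, 0.7, 3.8]
grip_width: 0.012
gripper_force: 97.5
```

Run:
```python
from h import *
plan([.457,-.296,.13],-3.5)
f=imaging.grab_frame('wrist');P=cloud(f)
for v in range(230,290,8): print(v,[P[v,u].round(3).tolist() for u in (300,320,340)])
```

```text
t 4.38 tcp [ 0.4562 -0.2961  0.0332] xb -3.7 tilt 0.0 | d cm [ 0.08 -0.01 -9.68] yaw -0.2 | w 0.012 f 97.5
230 [[0.454, -0.28, -0.002], [0.483, -0.296, 0.065], [0.452, -0.308, -0.002]]
238 [[0.448, -0.279, -0.001], [0.479, -0.296, 0.065], [0.446, -0.308, -0.002]]
246 [[0.467, -0.285, 0.049], [0.475, -0.296, 0.065], [0.466, -0.306, 0.048]]
254 [[0.467, -0.285, 0.057], [0.47, -0.296, 0.064], [0.466, -0.305, 0.057]]
262 [[0.468, -0.286, 0.065], [0.467, -0.295, 0.065], [0.466, -0.305, 0.065]]
270 [[0.467, -0.286, 0.072], [0.462, -0.295, 0.065], [0.467, -0.304, 0.073]]
278 [[0.467, -0.287, 0.078], [0.458, -0.295, 0.065], [0.466, -0.304, 0.078]]
286 [[0.468, -0.288, 0.086], [0.453, -0.294, 0.064], [0.462, -0.304, 0.078]]
```

Call:
send_rows:
  steps:
    - {"dx": 0.0, "dy": 0.0, "dz": -1.0, "yaw": 0.0, "gripper": 0.0}
    - {"dx": 0.0, "dy": 0.0, "dz": -3.0, "yaw": 0.0, "gripper": 0.0}
    - {"dx": 0.0, "dy": 0.0, "dz": -6.0, "yaw": 0.0, "gripper": 0.0}
    - {"dx": 0.0, "dy": 0.0, "dz": -9.0, "yaw": 0.0, "gripper": 0.0}
    - {"dx": 0.0, "dy": 0.0, "dz": -11.0, "yaw": 0.0, "gripper": 0.0}

```text
clock: 5.05
tcp_pos: [0.4562, -0.2963, 0.1446]
orientation: [3.139, -0.102, 0.001]
contact_force: [0.2, 0.6, -2.6]
grip_width: 0.0119
gripper_force: 97.5
```

Call:
send_rows:
  steps:
    - {"dx": 1.5, "dy": -3.0, "dz": 0.0, "yaw": -5.0, "gripper": 0.0}
    - {"dx": 3.5, "dy": -7.0, "dz": 0.0, "yaw": -13.0, "gripper": 0.0}
    - {"dx": 5.5, "dy": -11.0, "dz": 0.0, "yaw": -21.0, "gripper": 0.0}
    - {"dx": 7.0, "dy": -15.0, "dz": 0.0, "yaw": -29.0, "gripper": 0.0}
    - {"dx": 8.0, "dy": -18.0, "dz": 0.0, "yaw": -36.0, "gripper": 0.0}

```text
clock: 5.68
tcp_pos: [0.548, -0.1196, 0.1432]
orientation: [-3.015, -0.882, 0.0]
contact_force: [0.6, -0.3, -2.1]
grip_width: 0.0119
gripper_force: 97.5
```

Run:
```python
from h import *
plan([.5585,-.0234,.143],50)
f=imaging.grab_frame('wrist');save(f,'w3.png');np.savez('w3.npz',**f)
```

```text
t 5.67 tcp [ 0.548  -0.1196  0.1432] xb 32.6 tilt 0.0 | d cm [ 6.07 -7.53  0.02] yaw -17.4 | w 0.0119 f 97.5
```

View pics/w3.png

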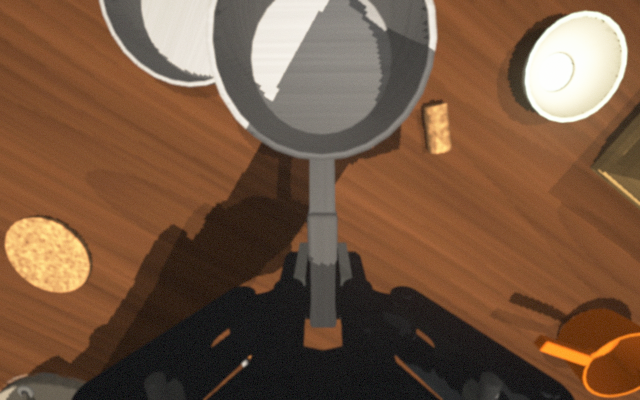

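The wrist view shows the middle pan held by its bar (322,270), bowl (322,60), with the large pan's rim upper left (150,40). I'll move above the large pan.

Call:
send_rows:
  steps:
    - {"dx": 2.0, "dy": -2.5, "dz": 0.0, "yaw": -7.0, "gripper": 0.0}
    - {"dx": 4.0, "dy": -5.0, "dz": 0.0, "yaw": -13.0, "gripper": 0.0}
    - {"dx": 6.1, "dy": -7.5, "dz": 0.0, "yaw": -17.5, "gripper": 0.0}
    - {"dx": 6.1, "dy": -7.5, "dz": 0.0, "yaw": -17.5, "gripper": 0.0}
    - {"dx": 6.1, "dy": -7.5, "dz": 0.0, "yaw": -17.5, "gripper": 0.0}

```text
clock: 6.35
tcp_pos: [0.5588, -0.0258, 0.1429]
orientation: [2.849, 1.323, -0.001]
contact_force: [0.5, -0.3, -2.0]
grip_width: 0.0122
gripper_force: 97.7
```

```bash
cat >> h.py <<'E'
def rim(f,c0,R,zlo,zhi):
    """circle + plane through rim points inside a height band"""
    P=cloud(f);m=(f['depth']>0)&(P[...,2]>zlo)&(P[...,2]<zhi)&(abs(np.hypot(P[...,0]-c0[0],P[...,1]-c0[1])-R)<.015)
    r=P[m]
    s=least_squares(lambda q:np.hypot(*(r[:,:2]-q).T)-(R-.002),c0,loss='soft_l1',f_scale=.002).x
    r=r[abs(np.hypot(*(r[:,:2]-s).T)-(R-.0017))<.004]
    A=np.c_[r[:,:2]-s,np.ones(len(r))];k=least_squares(lambda q:A@q-r[:,2],[0,0,zlo],loss='soft_l1',f_scale=.002).x
    print('rim c',s.round(4),'n',len(r),'z',k[2].round(4),'slope deg',np.degrees(k[:2]).round(1));return s
E
python3 - <<'E'
from h import *
plan([.5585,-.0234,.143],50)
for n in('top','scene','wrist'):
    f=imaging.grab_frame(n)
    np.savez(n+'3.npz',**f)
    for R,lo,hi in((.05,.12,.20),(.065,.038,.052)):
        try: rim(f,np.array([.626,.057]),R,lo,hi)
        except Exception as e: print(n,e)
E
```

```text
t 6.35 tcp [ 0.5588 -0.0258  0.1429] xb 49.8 tilt 0.0 | d cm [ 0.16 -0.18 -0.01] yaw -0.2 | w 0.0122 f 97.7
rim c [0.6255 0.0506] n 191 z 0.1474 slope deg [-10.7   2.1]
rim c [0.6272 0.056 ] n 50 z 0.0404 slope deg [-2.5  3.7]
rim c [0.6272 0.0533] n 383 z 0.1461 slope deg [-1.3 -2.3]
rim c [0.6275 0.0574] n 104 z 0.0437 slope deg [0.2 0.2]
rim c [0.6274 0.0562] n 9754 z 0.1511 slope deg [ 0.2 -0.4]
rim c [0.6357 0.0431] n 82 z 0.0318 slope deg [  4.2 -17.5]
```

Call:
send_rows:
  steps:
    - {"dx": 0.2, "dy": -0.2, "dz": 1.5, "yaw": 0.0, "gripper": 0.0}
    - {"dx": 0.2, "dy": -0.2, "dz": 3.0, "yaw": 0.0, "gripper": 0.0}
    - {"dx": 0.2, "dy": -0.2, "dz": 4.5, "yaw": 0.0, "gripper": 0.0}
    - {"dx": 0.2, "dy": -0.2, "dz": 6.0, "yaw": 0.0, "gripper": 0.0}
    - {"dx": 0.2, "dy": -0.2, "dz": 7.5, "yaw": 0.0, "gripper": 0.0}

```text
clock: 7.12
tcp_pos: [0.5587, -0.0228, 0.0667]
orientation: [-2.85, -1.322, 0.001]
contact_force: [-0.3, -0.8, -2.2]
grip_width: 0.0122
gripper_force: 97.7
```

Call:
send_rows:
  steps:
    - {"dx": 0.0, "dy": 0.0, "dz": 0.7, "yaw": 0.0, "gripper": 0.0}
    - {"dx": 0.0, "dy": 0.0, "dz": 1.4, "yaw": 0.0, "gripper": 0.0}
    - {"dx": 0.0, "dy": 0.0, "dz": 1.9, "yaw": 0.0, "gripper": 0.0}
    - {"dx": 0.0, "dy": 0.0, "dz": 2.3, "yaw": 0.0, "gripper": 0.0}
    - {"dx": 0.0, "dy": 0.0, "dz": 2.6, "yaw": 0.0, "gripper": 0.0}

```text
clock: 7.75
tcp_pos: [0.559, -0.0228, 0.042]
orientation: [2.85, 1.322, 0.001]
contact_force: [0.4, 0.3, -1.4]
grip_width: 0.0122
gripper_force: 97.7
```

Run:
```python
from h import *
plan([.5585,-.0234,.0372],50);print(status.get_obs()['contact_force'])
f=imaging.grab_frame('scene')
rim(f,np.array([.626,.057]),.05,.045,.075);rim(f,np.array([.626,.057]),.065,.035,.052)
```

```text
t 7.75 tcp [ 0.559  -0.0228  0.042 ] xb 49.8 tilt 0.0 | d cm [-0.08  0.    0.48] yaw -0.2 | w 0.0122 f 97.7
[ 0.40448974  0.33294924 -1.37582172]
rim c [0.6263 0.0572] n 174 z 0.0544 slope deg [-1.4 -1. ]
rim c [0.6273 0.0574] n 161 z 0.0433 slope deg [-0.6  0.4]
```

Concentric. I'll lower the last half centimetre gently, release and rise.

Call:
send_rows:
  steps:
    - {"dx": 0.0, "dy": 0.0, "dz": 0.2, "yaw": 0.0, "gripper": 0.0}
    - {"dx": 0.0, "dy": 0.0, "dz": 0.4, "yaw": 0.0, "gripper": 0.0}
    - {"dx": 0.0, "dy": 0.0, "dz": 0.5, "yaw": 0.0, "gripper": 0.0}
    - {"dx": 0.0, "dy": 0.0, "dz": 0.5, "yaw": 0.0, "gripper": 0.0}

```text
clock: 8.3
tcp_pos: [0.5589, -0.0232, 0.0374]
orientation: [2.849, 1.322, -0.0]
contact_force: [-1.5, -1.0, 4.7]
grip_width: 0.0121
gripper_force: 98.6
```

Call:
send_rows:
  steps:
    - {"dx": 0.0, "dy": 0.0, "dz": 0.0, "yaw": 0.0, "gripper": 0.3}
    - {"dx": 0.0, "dy": 0.0, "dz": 0.0, "yaw": 0.0, "gripper": 0.6}
    - {"dx": 0.0, "dy": 0.0, "dz": 0.0, "yaw": 0.0, "gripper": 0.6}
    - {"dx": 0.0, "dy": 0.0, "dz": 0.0, "yaw": 0.0, "gripper": 0.6}
    - {"dx": 0.0, "dy": 0.0, "dz": -1.0, "yaw": 0.0, "gripper": 0.6}

```text
clock: 8.93
tcp_pos: [0.5582, -0.0228, 0.0467]
orientation: [-2.849, -1.322, 0.002]
contact_force: [0.5, 0.1, -0.9]
grip_width: 0.0513
gripper_force: 0.0
```

Call:
send_rows:
  steps:
    - {"dx": 0.0, "dy": 0.0, "dz": -2.0, "yaw": 0.0, "gripper": 0.8}
    - {"dx": 0.0, "dy": 0.0, "dz": -5.0, "yaw": 0.0, "gripper": 1.0}
    - {"dx": 0.0, "dy": 0.0, "dz": -8.0, "yaw": 0.0, "gripper": 1.0}
    - {"dx": 0.0, "dy": 0.0, "dz": -11.0, "yaw": 0.0, "gripper": 1.0}
    - {"dx": 0.0, "dy": 0.0, "dz": -11.0, "yaw": 0.0, "gripper": 1.0}

```text
clock: 9.55
tcp_pos: [0.5607, -0.0227, 0.1601]
orientation: [2.848, 1.321, 0.008]
contact_force: [0.8, -0.4, -0.1]
grip_width: 0.0853
gripper_force: 0.0
```

Run:
```python
from h import *
f=imaging.grab_frame('scene');c=np.array([.626,.057])
rim(f,c,.05,.045,.062);rim(f,c,.065,.035,.050)
pan(f,'large',c)
w=imaging.grab_frame('wrist');np.savez('w4.npz',**w)
P=cloud(w);d=np.hypot(P[...,0]-c[0],P[...,1]-c[1]);b=np.degrees(np.arctan2(P[...,1]-c[1],P[...,0]-c[0]))
H=P[(w['depth']>0)&(P[...,2]>.058)&(P[...,2]<.078)&(d>.08)&(d<.13)&(b<-100)];print('mid handle',len(H),H.mean(0),np.degrees(np.arctan2(*(H.mean(0)[:2]-c)[::-1])))
s=np.array([.574,.3]);f=dict(np.load('top0.npz'));g=dict(np.load('scene0.npz'))
for F in(f,g):pan(F,'small',s,.145)
plan([.469,.307,.14],-4)
```

```text
rim c [0.6266 0.0571] n 139 z 0.0519 slope deg [-0.4  0.2]
rim c [0.6273 0.0576] n 167 z 0.0427 slope deg [-0.5 -0.1]
large c [0.6275 0.0569] n 258 113 line ang -26.2 bearing -99.8 mid r 0.1112 hz 0.062
mid handle 818 [ 0.55856897 -0.02207697  0.06869068] -130.45510664828842
small c [0.5728 0.2994] n 129 153 line ang 176.6 bearing 175.7 mid r 0.0979 hz 0.0705
small c [0.5759 0.3012] n 84 71 line ang 174.9 bearing 176.8 mid r 0.0991 hz 0.0706
t 9.65 tcp [ 0.5588 -0.0229  0.1573] xb 49.8 tilt 0.0 | d cm [ 19.4  -28.16   1.72] yaw 53.8 | w 0.0853 f 0.0
```

The middle pan is nested and level, handle at -130°. Next is the small pan.

Call:
send_rows:
  steps:
    - {"dx": 3.0, "dy": -4.5, "dz": 0.0, "yaw": 8.0, "gripper": 1.0}
    - {"dx": 6.0, "dy": -9.0, "dz": 0.0, "yaw": 17.0, "gripper": 1.0}
    - {"dx": 9.5, "dy": -13.5, "dz": 0.0, "yaw": 26.0, "gripper": 1.0}
    - {"dx": 12.5, "dy": -18.0, "dz": 0.0, "yaw": 35.0, "gripper": 1.0}
    - {"dx": 16.0, "dy": -23.0, "dz": 0.0, "yaw": 44.0, "gripper": 1.0}

```text
clock: 10.28
tcp_pos: [0.4854, 0.2484, 0.1558]
orientation: [3.137, 0.149, -0.003]
contact_force: [1.1, 0.6, 0.3]
grip_width: 0.0855
gripper_force: 0.0
```

Run:
```python
from h import *
plan([.469,.307,.142],-4)
```

```text
t 10.28 tcp [0.4854 0.2484 0.1558] xb 5.4 tilt 0.1 | d cm [-1.07 -5.99  1.38] yaw 9.4 | w 0.0855 f 0.0
```

Call:
send_rows:
  steps:
    - {"dx": -0.5, "dy": -3.0, "dz": 0.7, "yaw": 5.0, "gripper": 1.0}
    - {"dx": -1.1, "dy": -6.0, "dz": 1.4, "yaw": 9.0, "gripper": 1.0}
    - {"dx": -1.1, "dy": -6.0, "dz": 1.4, "yaw": 9.0, "gripper": 1.0}
    - {"dx": -1.1, "dy": -6.0, "dz": 1.4, "yaw": 9.0, "gripper": 1.0}

```text
clock: 10.78
tcp_pos: [0.4694, 0.3053, 0.1422]
orientation: [3.139, -0.087, -0.002]
contact_force: [0.0, -0.6, 0.1]
grip_width: 0.0853
gripper_force: 0.0
```

Run:
```python
from h import *
w=imaging.grab_frame('wrist');save(w,'w5.png');np.savez('w5.npz',**w)
s=rim(w,np.array([.574,.3]),.035,.048,.06)
s,b=pan(w,'small',s,.145)
q=s+.105*np.array([np.cos(b),np.sin(b)]);print(q)
plan([*q,.038],np.degrees(b))
```

```text
rim c [0.5742 0.3015] n 1720 z 0.0533 slope deg [-0.7 -0.1]
small c [0.5741 0.3015] n 1852 1348 line ang 175.8 bearing 175.8 mid r 0.0966 hz 0.0697
[0.46934152 0.3092466 ]
t 10.82 tcp [0.4698 0.3049 0.1425] xb -3.3 tilt 0.1 | d cm [-0.06 -0.45 10.45] yaw 0.9 | w 0.0851 f 0.0
```

View pics/w5.png

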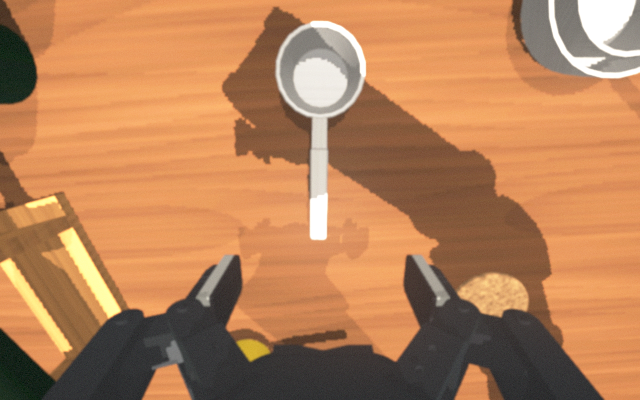

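The wrist view shows the steel small pan (321,70), its bar ending at (318,238) between the fingers; the yellow one is far below at (252,350). I'll grasp.

Call:
send_rows:
  steps:
    - {"dx": -0.1, "dy": -0.3, "dz": 3.5, "yaw": 1.0, "gripper": 1.0}
    - {"dx": -0.1, "dy": -0.3, "dz": 7.0, "yaw": 1.0, "gripper": 1.0}
    - {"dx": -0.1, "dy": -0.3, "dz": 9.5, "yaw": 1.0, "gripper": 1.0}
    - {"dx": -0.1, "dy": -0.3, "dz": 10.4, "yaw": 1.0, "gripper": 1.0}
    - {"dx": -0.1, "dy": -0.3, "dz": 10.4, "yaw": 1.0, "gripper": 0.6}

```text
clock: 11.45
tcp_pos: [0.469, 0.3087, 0.039]
orientation: [3.139, -0.117, -0.001]
contact_force: [-0.4, -0.5, 0.3]
grip_width: 0.0696
gripper_force: 0.0
```

Call:
send_rows:
  steps:
    - {"dx": 0.0, "dy": 0.0, "dz": 0.0, "yaw": 0.0, "gripper": 0.3}
    - {"dx": 0.0, "dy": 0.0, "dz": 0.0, "yaw": 0.0, "gripper": 0.2}
    - {"dx": 0.0, "dy": 0.0, "dz": 0.0, "yaw": 0.0, "gripper": 0.0}
    - {"dx": 0.0, "dy": 0.0, "dz": 0.0, "yaw": 0.0, "gripper": 0.0}
    - {"dx": 0.0, "dy": 0.0, "dz": 0.0, "yaw": 0.0, "gripper": 0.0}

```text
clock: 12.08
tcp_pos: [0.4686, 0.3097, 0.0393]
orientation: [-3.139, 0.115, -0.0]
contact_force: [-1.7, -1.2, 4.2]
grip_width: 0.0119
gripper_force: 97.6
```

Run:
```python
from h import *
a=np.radians(5);q=np.array([.627,.057])-.105*np.array([np.cos(a),np.sin(a)])
plan([*q,.158],5)
```

```text
t 12.07 tcp [0.4686 0.3097 0.0393] xb -4.2 tilt 0.0 | d cm [  7.28  25.72 -11.88] yaw -9.2 | w 0.0119 f 97.6
```

Gripped (97 N). Final TCP z will be about 0.047. I'll lift, then carry.

Call:
send_rows:
  steps:
    - {"dx": 0.0, "dy": 0.0, "dz": -1.0, "yaw": 0.0, "gripper": 0.0}
    - {"dx": 0.0, "dy": 0.0, "dz": -3.0, "yaw": 0.0, "gripper": 0.0}
    - {"dx": 0.0, "dy": 0.0, "dz": -6.0, "yaw": 0.0, "gripper": 0.0}
    - {"dx": 0.0, "dy": 0.0, "dz": -9.0, "yaw": 0.0, "gripper": 0.0}
    - {"dx": 0.0, "dy": 0.0, "dz": -12.0, "yaw": 0.0, "gripper": 0.0}

```text
clock: 12.7
tcp_pos: [0.4684, 0.3093, 0.1602]
orientation: [3.139, -0.115, -0.0]
contact_force: [-0.2, -0.7, -1.9]
grip_width: 0.0121
gripper_force: 97.6
```

Call:
send_rows:
  steps:
    - {"dx": 1.2, "dy": 4.0, "dz": 0.0, "yaw": -2.0, "gripper": 0.0}
    - {"dx": 2.4, "dy": 8.5, "dz": 0.0, "yaw": -4.0, "gripper": 0.0}
    - {"dx": 3.6, "dy": 13.0, "dz": 0.0, "yaw": -6.0, "gripper": 0.0}
    - {"dx": 4.8, "dy": 17.5, "dz": 0.0, "yaw": -8.0, "gripper": 0.0}
    - {"dx": 6.0, "dy": 21.5, "dz": 0.0, "yaw": -9.0, "gripper": 0.0}

```text
clock: 13.32
tcp_pos: [0.5126, 0.0887, 0.1593]
orientation: [3.139, 0.131, -0.0]
contact_force: [-0.0, -1.3, -1.1]
grip_width: 0.0118
gripper_force: 97.6
```

Call:
send_rows:
  steps:
    - {"dx": 0.6, "dy": 2.0, "dz": 0.0, "yaw": 0.0, "gripper": 0.0}
    - {"dx": 0.9, "dy": 4.2, "dz": 0.0, "yaw": 0.0, "gripper": 0.0}
    - {"dx": 0.9, "dy": 4.2, "dz": 0.0, "yaw": 0.0, "gripper": 0.0}
    - {"dx": 0.9, "dy": 4.2, "dz": 0.0, "yaw": 0.0, "gripper": 0.0}

```text
clock: 13.82
tcp_pos: [0.5249, 0.0505, 0.1592]
orientation: [-3.138, -0.132, 0.0]
contact_force: [-0.0, 0.6, -0.8]
grip_width: 0.0125
gripper_force: 97.7
```

Run:
```python
from h import *
a=np.radians(5);c=np.array([.627,.057]);q=c-.105*np.array([np.cos(a),np.sin(a)])
plan([*q,.047],5)
for n in('scene','top'):
    f=imaging.grab_frame(n)
    for R,lo,hi in((.035,.14,.2),(.05,.045,.065),(.065,.035,.05)):
        try: rim(f,c,R,lo,hi)
        except Exception as e: print(n,e)
```

```text
t 13.82 tcp [0.5249 0.0505 0.1592] xb 4.8 tilt 0.0 | d cm [-0.27  0.25 11.22] yaw -0.2 | w 0.0125 f 97.7
rim c [0.6314 0.0577] n 248 z 0.1632 slope deg [-4.6 -0.9]
rim c [0.6269 0.0566] n 99 z 0.0522 slope deg [0.3 0.2]
rim c [0.6276 0.0577] n 139 z 0.0425 slope deg [ 0.1 -0.1]
rim c [0.6282 0.0589] n 98 z 0.1533 slope deg [  4.4 -33.7]
rim c [0.6257 0.0539] n 30 z 0.0522 slope deg [-1.9 -5.1]
rim c [0.6249 0.0583] n 74 z 0.0407 slope deg [-0.3 -4.4]
```

Call:
send_rows:
  steps:
    - {"dx": -0.3, "dy": 0.1, "dz": 2.0, "yaw": 0.0, "gripper": 0.0}
    - {"dx": -0.3, "dy": 0.1, "dz": 4.0, "yaw": 0.0, "gripper": 0.0}
    - {"dx": -0.3, "dy": 0.1, "dz": 5.5, "yaw": 0.0, "gripper": 0.0}
    - {"dx": -0.3, "dy": 0.1, "dz": 7.0, "yaw": 0.0, "gripper": 0.0}
    - {"dx": -0.3, "dy": 0.1, "dz": 8.0, "yaw": 0.0, "gripper": 0.0}

```text
clock: 14.55
tcp_pos: [0.5221, 0.0485, 0.0782]
orientation: [3.139, 0.132, -0.001]
contact_force: [0.5, 0.2, 0.1]
grip_width: 0.0118
gripper_force: 97.7
```

Call:
send_rows:
  steps:
    - {"dx": 0.0, "dy": 0.0, "dz": 0.7, "yaw": 0.0, "gripper": 0.0}
    - {"dx": 0.0, "dy": 0.0, "dz": 1.4, "yaw": 0.0, "gripper": 0.0}
    - {"dx": 0.0, "dy": 0.0, "dz": 1.9, "yaw": 0.0, "gripper": 0.0}
    - {"dx": 0.0, "dy": 0.0, "dz": 2.2, "yaw": 0.0, "gripper": 0.0}
    - {"dx": 0.0, "dy": 0.0, "dz": 2.4, "yaw": 0.0, "gripper": 0.0}

```text
clock: 15.18
tcp_pos: [0.5224, 0.0484, 0.055]
orientation: [-3.139, -0.131, -0.0]
contact_force: [-0.0, 0.2, -0.6]
grip_width: 0.0122
gripper_force: 97.7
```

Run:
```python
from h import *
a=np.radians(5);c=np.array([.627,.057]);q=c-.105*np.array([np.cos(a),np.sin(a)])
plan([*q,.047],5);print(status.get_obs()['contact_force'])
f=imaging.grab_frame('scene')
for R,lo,hi in((.035,.056,.085),(.05,.045,.065),(.065,.035,.05)): rim(f,c,R,lo,hi)
```

```text
t 15.18 tcp [0.5224 0.0484 0.055 ] xb 4.8 tilt 0.0 | d cm [-0.    0.05  0.8 ] yaw -0.2 | w 0.0122 f 97.7
[-0.0250181   0.17862439 -0.56911076]
rim c [0.6287 0.0556] n 126 z 0.0656 slope deg [-0.9 -0.7]
rim c [0.6255 0.0575] n 121 z 0.052 slope deg [-1.   0.9]
rim c [0.6275 0.0575] n 156 z 0.0429 slope deg [-1.  -0.3]
```

Call:
send_rows:
  steps:
    - {"dx": 0.0, "dy": 0.0, "dz": 0.3, "yaw": 0.0, "gripper": 0.0}
    - {"dx": 0.0, "dy": 0.0, "dz": 0.5, "yaw": 0.0, "gripper": 0.0}
    - {"dx": 0.0, "dy": 0.0, "dz": 0.7, "yaw": 0.0, "gripper": 0.0}
    - {"dx": 0.0, "dy": 0.0, "dz": 0.8, "yaw": 0.0, "gripper": 0.0}
    - {"dx": 0.0, "dy": 0.0, "dz": 0.8, "yaw": 0.0, "gripper": 0.0}

```text
clock: 15.85
tcp_pos: [0.5218, 0.0483, 0.0473]
orientation: [3.139, 0.131, -0.001]
contact_force: [-3.3, -0.2, 5.6]
grip_width: 0.0122
gripper_force: 98.7
```

Call:
send_rows:
  steps:
    - {"dx": 0.0, "dy": 0.0, "dz": 0.0, "yaw": 0.0, "gripper": 0.3}
    - {"dx": 0.0, "dy": 0.0, "dz": 0.0, "yaw": 0.0, "gripper": 0.6}
    - {"dx": 0.0, "dy": 0.0, "dz": 0.0, "yaw": 0.0, "gripper": 0.6}
    - {"dx": 0.0, "dy": 0.0, "dz": 0.0, "yaw": 0.0, "gripper": 0.6}
    - {"dx": 0.0, "dy": 0.0, "dz": -1.0, "yaw": 0.0, "gripper": 0.6}

```text
clock: 16.48
tcp_pos: [0.5217, 0.0483, 0.0568]
orientation: [3.139, 0.131, -0.003]
contact_force: [-0.2, 0.1, -0.4]
grip_width: 0.0512
gripper_force: 0.0
```

Call:
send_rows:
  steps:
    - {"dx": 0.0, "dy": 0.0, "dz": -3.0, "yaw": 0.0, "gripper": 0.6}
    - {"dx": 0.0, "dy": 0.0, "dz": -6.0, "yaw": 0.0, "gripper": 0.6}
    - {"dx": 0.0, "dy": 0.0, "dz": -10.0, "yaw": 0.0, "gripper": 0.6}
    - {"dx": 0.0, "dy": 0.0, "dz": -13.0, "yaw": 0.0, "gripper": 0.6}
    - {"dx": 0.0, "dy": 0.0, "dz": -13.0, "yaw": 0.0, "gripper": 0.6}

```text
clock: 17.1
tcp_pos: [0.5241, 0.0487, 0.1902]
orientation: [-3.138, -0.131, -0.009]
contact_force: [0.2, -0.3, 0.6]
grip_width: 0.0514
gripper_force: 0.0
```

Run:
```python
from h import *
f=imaging.grab_frame('scene');c=np.array([.627,.057])
for R,lo,hi in((.035,.056,.07),(.05,.045,.06),(.065,.035,.05)): rim(f,c,R,lo,hi)
w=imaging.grab_frame('wrist');save(w,'w6.png');P=cloud(w)
d=np.hypot(*(P[...,:2]-c).transpose(2,0,1))
m=((w['depth']>0)&(P[...,2]>.055)&(P[...,2]<.085)&(d>.098)&(d<.128)).astype(np.uint8)
n,L,st,_=cv2.connectedComponentsWithStats(m)
for i in range(1,n):
    if st[i,4]>80: h=P[L==i].mean(0);print('handle',h.round(3),np.degrees(np.arctan2(*(h[:2]-c)[::-1])).round(1))
print(status.get_obs()['tcp_pos'])
```

```text
rim c [0.6286 0.0556] n 87 z 0.0616 slope deg [-0.5  0.5]
rim c [0.6262 0.058 ] n 124 z 0.0522 slope deg [-0.5 -0.3]
rim c [0.6274 0.0574] n 160 z 0.0434 slope deg [-0.2  0.5]
handle [ 0.635 -0.055  0.06 ] -86.0
handle [ 0.554 -0.028  0.069] -130.7
handle [0.515 0.048 0.078] -175.5
[0.52212022 0.04823344 0.18722351]
```

View pics/w6.png

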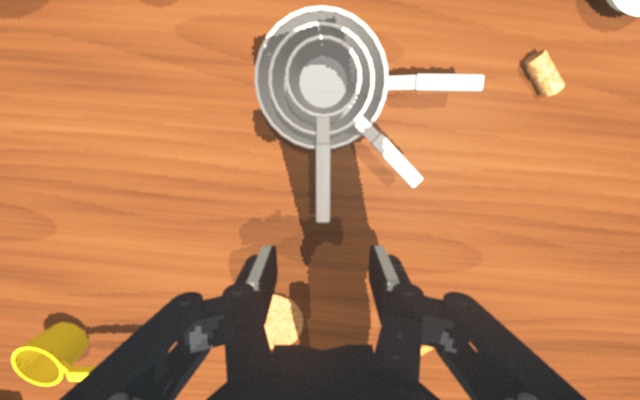

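The picture shows the three pans nested at (322,80), with handles at (440,82), (392,155) and (322,175). They are 45° apart, fanning the same way, level and clear of the gripper.

```bash
python3 -c "from bench import workorder;print(workorder.hand_in())"
```

```text
the job is handed in; nothing more can be done
None
```

The three steel pans are nested and handed in: they sit level, within about 3–4 mm of concentric, with the handles about 45° apart all the same way round, at about 17 s of the 64 s; the hand-in call returned no verdict.

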